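# Clear the vase and open the glazed display cabinet

### The job

The white vase stands in the way of the little blue display cabinet's door. First set the vase down upright on the square terracotta tile while the door is still shut or barely ajar, then take the door by its brass handle, swing it open to at least 80 degrees (1.4 rad) and leave it open, so the cabinet can be restocked. Do not drop or tip the vase, and leave the bowl, the mug and the cat figure where they are.

Things in the scene. Friction and masses are not known exactly. Their poses are not given: they have to be found in the camera images.
- vase: White vase with a blue band, loose, about 0.3 kg, 150 mm tall. Origin: centre of its underside, z up. Foot 56 mm across, belly 76 mm across at 45 mm height, straight round neck 28 mm across from 98 to 140 mm height (grip here), lip 40 mm across at the top. Starts in front of the cabinet, within the sweep of the door.
- tile: Fixed square terracotta tile with a yellow centre field, 130 x 130 mm, 10 mm thick, lying flat on the counter to the left or right of the cabinet front. Origin: centre of its underside, z up; its upper face is 10 mm higher.
- door (a joint): Opening angle of the cabinet door in rad: 0 shut, grows as the free edge swings towards the robot, stop at 2.0. Starts from 0 to 0.1. The stiff hinge lets the door stay where it is left.
- door_hinge (a point): On the door's vertical hinge line (left, +y, front edge of the cabinet), 125 mm above the counter. Turns with the door: x inwards from the outer face (at x = 0; 15 mm thick), y along the door away from its free edge (at y = -220 mm), z up. Door: dark wood frame with glass, 220 mm wide, 10 to 240 mm above the counter.
- door_handle (a point): Upright brass bar, about 90 mm long, on the outer face of the door, 30 mm from its free edge. Point: middle of the bar, 185 mm above the counter, 35 mm out from the outer face, 190 mm along the door from the hinge line. Axes as the door's. The bar ends about 20 mm below the cabinet's top; pinch it from above, about 25 to 30 mm above this point.
- cabinet: Fixed blue display cabinet with pots inside, 180 mm deep, 240 mm wide, 250 mm high. Origin: centre of its underside; its front faces -x of its own frame, towards the robot.
- bowl: Bystander: loose blue bowl, 120 mm across, 55 mm high. Origin: centre of its underside.
- mug: Bystander: loose green mug, 80 mm across, 90 mm high, handle at its own +y. Origin: centre of its underside.
- cat: Bystander: loose black cat figure, 56 mm across, about 100 mm tall, on the cabinet's top towards the back left. Origin: centre of its underside.

How it is judged:
By the outcome, as a careful person would: the job done as asked, in the order asked, and still so for the second after the job is handed in, with the robot touching nothing.
It also fails if it takes over 64 s, if anything falls off the work surface, if the arm or the gripper's body presses on something with over 40 N, if the wrist force passes 120 N, or if a joint passes its speed limit or range.

### The arm

A 7-joint arm with a two-finger parallel gripper is mounted at the origin on the work surface. World frame = base frame: x ahead of the robot, y to its left, z up, the work surface at z = 0. Lengths are in m, angles in degrees, forces in N, time in s.
With the tool pointing down it reaches from about 0.375 to 0.925 m from the base axis. Payload 3.1 kg.
Tool frame: the origin (TCP) lies midway between the tips of the shut fingers; the grasp point (between the pads) lies 19 mm behind it; z points along the fingers, y is the line along which they close (so a half turn about z gives the same grasp; the last joint's range is limited). The gripper opens to 85 mm and grips with 20 to 120 N. Pads are 22 mm wide; open, the fingers measure 114 mm over their backs; the gripper's body (76 mm by 85 mm) begins 54 mm behind the grasp point. The pads swing forward as they close: fully open they stand 13 mm farther back than shut.
Start: joints at [68.251, 21.939, 2.515, 91.553, -1.026, 66.532, -2.859], TCP at [0.181, -0.624, 0.231] pointing down, gripper open.
Joint ranges: [-149.38, 149.38], [-23.57, 123.04], [-84.95, 90], [0, 143.3], [-89.99, 269.99], [3.08, 112.72], [-163.45, 163.45]. Speed limits (degrees/s): [159.86, 159.86, 180, 180, 180, 180, 180].

### API

Orientations are given as a 3x3 rotation matrix whose columns are the frame's x, y, z axes.
In Python, from rig import state, snapshot, hand_in gives the robot as it stands. The module is installed in compiled form; this text tells all that it offers.
- The arm moves only by the tool send_rows, never from a script. Its argument "series" is a list of rows, each an object of numbers: "x", "y", "z": the shift along the tool's x, y, z each as a share of 20 mm, from -1 to 1; "rx", "ry", "rz": the turn, a rotation vector about the tool's x, y, z each as a share of pi rad, from -1 to 1; "jaw": the opening, from 0 (shut) to 1 (fully open). In form: [{"x": .., "y": .., "z": .., "rx": .., "ry": .., "rz": .., "jaw": ..}, ...]. A call has 1 to 8 rows; each row shifts and turns the commanded pose from where the row before left it, along the tool's axes as they then stand; what a row does not reach is not made up. A row lasts 1/10 s, in which the tool goes at most 50 mm and 8.59 degrees, less where a joint would pass 70% of its speed; a pose out of reach is approached as far as the arm can. A call with a number of a shift or a turn outside -1 to 1 is refused whole. A call with a gripper value outside its range is refused whole. The fingers move at their own pace and stop on an object; "force" is the grip in N (left out, the last holds). Time passes only in rows, so rows that do not move let the fingers close. It gives the time, the measured TCP pose, the force, the opening and the grip force at its end, in the units of the state.
- state(): the state, without advancing time (a new reading comes with each control period).
- snapshot(name): name is "side" or "top" or "wrist"; returns a dict with "frame" (420x560x3 uint8, blue, green, red), "depth" (420x560 float32, m along the optical axis (not along the pixel's ray), 0 where there is no reading), "fx", "fy", "cx", "cy" (pixels), "dist_coeffs" ([k1, k2, p1, p2, k3] as OpenCV has them; the pictures are not rectified), "eye" and "rotation" of the camera in the world. Camera axes: x right, y up, looking along -z (the intrinsics and any distortion apply to the point x, -y, -z); pixel columns grow to the right and rows downward; lengths in m; the calibration is good to about 2 mm. A picture is of the moment at which its call begins.
- hand_in(): hands the job in; it is judged then, once.
The state is a dict: "clock": time; "q": joint angles; "joint_velocities": joint speeds; "effort": joint torques, N m; "tool_pos": TCP position; "eef_rot": TCP orientation; "contact_force": force on the tool from outside, world axes, zero at the start; "moment": the same for the moment, N m; "grip_width": finger opening in m; "grip_force": force on a finger pad.
Only numpy, scipy, OpenCV 4.12 (cv2) and the standard library are available. Lean on these libraries where they do the work, as an engineer would, in place of code of your own. Each camera call takes 0.05 s, during which the arm holds its last target. There are 200 camera calls.

## Working session

There is one attempt and no reset: what is moved stays moved. The work goes in short steps, Python scripts to look and compute and a tool call to move; the robot and the scene stay as the last step left them, time stands still between calls to the robot, and variables do not carry over. Pictures are saved under pics/ and viewed, at most 10 in all, crops included, and the job is handed in when it is done.

Besides the shell and the picture viewer there is one more tool, called after "Call:" as name(argument=value, ...), one argument or row to a line, values as JSON. send_rows: Moves the arm, as the interface text tells. Shift numbers are shares of 20 mm and turn numbers shares of pi rad, none past 1 either way. Its arguments: {"type":"object","properties":{"series":{"type":"array"},"force":{"type":"number"}},"required":["series"]}

```bash
mkdir -p pics; cat > h.py <<'E'
import numpy as np, cv2, pickle
from rig import state, snapshot
def snap(n,tag):
    s=snapshot(n); cv2.imwrite(f'pics/{tag}.png',s['frame']); pickle.dump(s,open(f'{tag}.pkl','wb')); return s
def load(tag): return pickle.load(open(f'{tag}.pkl','rb'))
def rays(s,uv):
    K=np.array([[s['fx'],0,s['cx']],[0,s['fy'],s['cy']],[0,0,1.]])
    n=cv2.undistortPoints(np.array(uv,float).reshape(-1,1,2),K,np.array(s['dist_coeffs'],float)).reshape(-1,2)
    d=np.c_[n[:,0],-n[:,1],-np.ones(len(n))]
    return d@np.array(s['rotation']).T
def onz(s,uv,z):
    d=rays(s,uv); e=np.array(s['eye']); return e+d*((z-e[2])/d[:,2])[:,None]
def cloud(s,mask=None):
    D=s['depth']; m=D>0
    if mask is not None: m&=mask>0
    v,u=np.nonzero(m); d=rays(s,np.c_[u,v]); return np.array(s['eye'])+d*D[v,u][:,None],np.c_[u,v]
E
python3 - <<'E'
from h import *
for n in('top','side'):
    s=snap(n,n+'0'); print(n,s['eye'],np.round(s['rotation'],3).tolist(),s['fx'],s['dist_coeffs'])
st=state(); print(st)
a=np.hstack([cv2.imread('pics/top0.png'),]);
E
```

```text
top [0.44516243 0.02547686 1.31822035] [[0.016, 0.992, -0.123], [-1.0, 0.019, 0.024], [0.026, 0.122, 0.992]] 493.7055464483218 [-0.00593283  0.          0.          0.          0.        ]
side [0.02562744 0.57396142 1.02588372] [[-0.715, 0.502, -0.487], [-0.699, -0.519, 0.492], [-0.006, 0.692, 0.722]] 486.7595030622984 [-0.09658455  0.          0.          0.          0.        ]
{'clock': 0.1, 'q': array([68.25313347, 21.98631352,  2.51059888, 91.64104216, -1.0274845 ,
       66.53084312, -2.85778519]), 'joint_velocities': array([-0.00956224, -0.1437123 ,  0.01549547, -0.23082733, -0.01815879,
        0.02271624, -0.05281008]), 'effort': array([ 2.40726011e-03, -4.34727645e+01,  1.02953598e+00, -2.50454092e+01,
        1.09736610e-02,  5.44999551e-03,  2.33707965e-05]), 'tool_pos': array([ 0.18050728, -0.62353968,  0.23001546]), 'eef_rot': array([[ 9.60539697e-01,  2.78141944e-01, -7.41315637e-04],
       [ 2.78142919e-01, -9.60537065e-01,  2.25029729e-03],
       [-8.61590832e-05, -2.36769157e-03, -9.99997193e-01]]), 'contact_force': array([0.19736762, 0.58373168, 0.82162655]), 'moment': array([ 0.03158499, -0.02256253, -0.0240314 ]), 'grip_force': 0.0, 'grip_width': 0.08521861108744218}
```

View pics/top0.png

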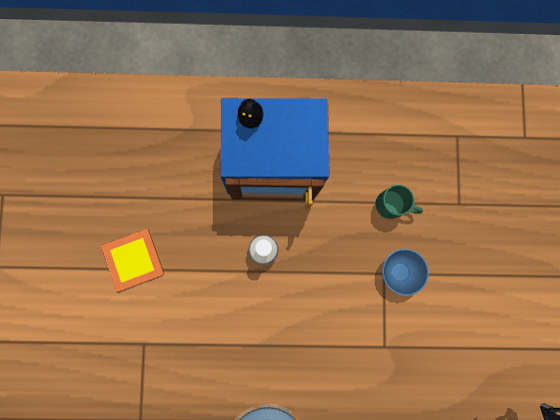

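View pics/side0.png

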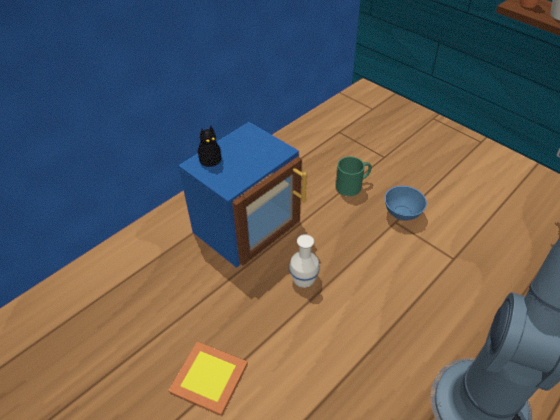

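The top view shows the cabinet roof at (221–328, 98–178), the vase lip at (263,249), the tile at (133,260), the handle bar near (309,196), the mug at (397,201) and the bowl at (405,272). In the side view the vase neck is at (305,248) and the door is nearly shut.

```bash
python3 - <<'E'
from h import *
t=load('top0'); s=load('side0')
hsv=cv2.cvtColor(t['frame'],cv2.COLOR_BGR2HSV)
def big(m): 
    c,_=cv2.findContours(m.astype(np.uint8),cv2.RETR_EXTERNAL,cv2.CHAIN_APPROX_NONE); return max(c,key=cv2.contourArea)
H,S,V=cv2.split(hsv)
# tile yellow
ym=(H>25)&(H<35)&(S>200)&(V>150); ym[:, 200:]=0
c=big(ym); r=cv2.minAreaRect(c); box=cv2.boxPoints(r); P=onz(t,box,0.01); print('yellow',r,P.mean(0),np.linalg.norm(P-np.roll(P,1,0),axis=1), P.tolist())
# lip
wm=(S<60)&(V>120); m2=np.zeros_like(wm); m2[225:275,240:290]=wm[225:275,240:290]
c=big(m2); (x,y),rad=cv2.minEnclosingCircle(c); print('white',x,y,rad, onz(t,[[x,y]],0.045))
C,uv=cloud(t,m2.astype(np.uint8)); top=C[C[:,2]>0.138]; print('n',len(top),'lip z',C[:,2].max(),'ctr',(top.min(0)+top.max(0))/2,top.max(0)-top.min(0))
bel=C[C[:,2]<0.09]; print('belly',bel.min(0),bel.max(0))
# side view: vase
hs=cv2.cvtColor(s['frame'],cv2.COLOR_BGR2HSV); w=((hs[...,1]<70)&(hs[...,2]>110)).astype(np.uint8); ms=np.zeros_like(w); ms[230:292,285:325]=w[230:292,285:325]
C,uv=cloud(s,ms); 
for lo,hi in((.1,.138),(.14,.155),(.03,.07)):
    k=(C[:,2]>lo)&(C[:,2]<hi); print('side vase',lo,k.sum(),C[k].min(0),C[k].max(0), C[k].mean(0))
# cabinet roof
bm=(H>100)&(H<120)&(S>150)&(V>120); m3=np.zeros_like(bm); m3[90:185,210:340]=bm[90:185,210:340]
c=big(m3); r=cv2.minAreaRect(c); b=cv2.boxPoints(r); P=onz(t,b,.25); print('roof',r,'\n',P,np.linalg.norm(P-np.roll(P,1,0),axis=1))
C,_=cloud(t,m3.astype(np.uint8)); print('roof z',np.median(C[:,2]))
# brass
for n,q,roi in(('top',t,(180,215,298,320)),('side',s,(165,205,288,312))):
    h=cv2.cvtColor(q['frame'],cv2.COLOR_BGR2HSV); m=(h[...,0]>18)&(h[...,0]<32)&(h[...,1]>140)&(h[...,2]>120)
    z=np.zeros_like(m); a,b_,c_,d=roi; z[a:b_,c_:d]=m[a:b_,c_:d]; C,uv=cloud(q,z.astype(np.uint8)); o=np.argsort(-C[:,2])
    print(n,len(C)); print(np.c_[uv,np.round(C,3)][o][::max(1,len(o)//25)].tolist())
E
```

```text
yellow ((131.61642456054688, 259.6438293457031), (33.941932678222656, 35.346431732177734), 69.44395446777344) [0.46868811 0.3626452  0.01      ] [0.08931452 0.0913587  0.08970371 0.09071726] [[0.4927601643710767, 0.4226339886046209, 0.010000000000000009], [0.5268971399799189, 0.3378927389737911, 0.010000000000000009], [0.44430904811621275, 0.3028789853314698, 0.010000000000000009], [0.4107860819721054, 0.3871750872857838, 0.010000000000000009]]
white 262.97503662109375 248.4427032470703 14.441422462463379 [[0.50229143 0.01936249 0.045     ]]
n 205 lip z 0.15460180306781734 ctr [0.502191   0.01870117 0.1489925 ] [0.03568277 0.03566918 0.0112186 ]
belly [ 0.46715498 -0.0192059   0.0443323 ] [0.53552119 0.05522084 0.08966427]
side vase 0.1 115 [0.4854374  0.01008693 0.10002031] [0.5104416  0.03547294 0.13782072] [0.4930714  0.02838415 0.11886354]
side vase 0.14 172 [0.48053196 0.00270051 0.14138752] [0.51805275 0.04104497 0.15438513] [0.49942557 0.02120245 0.14920156]
side vase 0.03 272 [ 0.46213864 -0.00330926  0.03010259] [0.53150782 0.05878024 0.06998125] [0.48227186 0.04077092 0.055
[... 1780 characters left out ...]
 0.597, -0.077, 0.215], [305.0, 181.0, 0.595, -0.082, 0.21], [304.0, 183.0, 0.596, -0.08, 0.204], [303.0, 184.0, 0.599, -0.08, 0.199], [304.0, 186.0, 0.597, -0.081, 0.192], [304.0, 188.0, 0.595, -0.079, 0.188], [303.0, 189.0, 0.598, -0.079, 0.183], [303.0, 191.0, 0.597, -0.078, 0.177], [305.0, 192.0, 0.595, -0.084, 0.171], [305.0, 194.0, 0.594, -0.082, 0.165], [304.0, 196.0, 0.594, -0.08, 0.16], [301.0, 196.0, 0.602, -0.077, 0.156], [301.0, 197.0, 0.602, -0.077, 0.153], [298.0, 195.0, 0.614, -0.079, 0.151], [303.0, 200.0, 0.594, -0.076, 0.149], [304.0, 199.0, 0.595, -0.081, 0.148], [297.0, 193.0, 0.623, -0.085, 0.147], [303.0, 199.0, 0.598, -0.08, 0.146], [305.0, 172.0, 0.768, -0.28, 0.002]]
```

Call:
send_rows(
  series=[
    {"rz":-0.0456,"jaw":1},
    {"rz":-0.0456,"jaw":1},
    {"rz":-0.0456,"jaw":1},
    {"rz":-0.0456,"jaw":1},
    {"rz":-0.0456,"jaw":1},
    {"rz":-0.0456,"jaw":1},
    {"rz":-0.0456,"jaw":1},
    {"rz":-0.0456,"jaw":1},
  ],
  force=40,
)

```text
invalid input at $.series[0]: expected keys x, y, z, rx, ry, rz, jaw
```

Call:
send_rows(
  series=[
    {"rz":-0.0456,"jaw":1},
    {"x":1,"y":0.5,"jaw":1},
    {"x":1,"y":0.5,"jaw":1},
    {"x":1,"y":0.5,"jaw":1},
    {"x":1,"y":0.5,"jaw":1},
    {"x":1,"y":0.5,"jaw":1},
    {"x":1,"y":0.5,"jaw":1},
    {"x":1,"y":0.5,"jaw":1},
  ],
)

```text
invalid input at $.series[0]: expected keys x, y, z, rx, ry, rz, jaw
```

```bash
python3 - <<'E'
from h import *
t=load('top0'); s=load('side0')
st=state(); print(np.round(st['q'],1),st['tool_pos'],np.round(st['eef_rot'],3).tolist(),st['clock'])
# door outer face from side depth: points near door region
C,uv=cloud(s)
k=(C[:,2]>.04)&(C[:,2]<.235)&(C[:,1]>-.13)&(C[:,1]<.13)&(C[:,0]>.61)&(C[:,0]<.655); P=C[k]
for lo in np.arange(-.13,.13,.02):
    q=P[(P[:,1]>=lo)&(P[:,1]<lo+.02)]
    if len(q): print(round(lo+.01,2),len(q),np.round(np.percentile(q[:,0],[5,25,50,75]),4))
# roof front edge from top depth
C,uv=cloud(t); k=(C[:,2]>.24)&(C[:,0]>.6)&(C[:,0]<.86)&(abs(C[:,1])<.15)&(C[:,2]<.26); P=C[k]
for lo in np.arange(-.13,.13,.02):
    q=P[(P[:,1]>=lo)&(P[:,1]<lo+.02)]
    if len(q): print('roof',round(lo+.01,2),q[:,0].min(),q[:,0].max())
for lo in np.arange(.65,.83,.04):
    q=P[(P[:,0]>=lo)&(P[:,0]<lo+.02)]
    if len(q): print('roofy',round(lo+.01,2),q[:,1].min(),q[:,1].max())
k=(C[:,2]>.225)&(C[:,2]<.245)&(C[:,0]>.6)&(C[:,0]<.66)&(abs(C[:,1])<.15); P=C[k]
for lo in np.arange(-.13,.13,.02):
    q=P[(P[:,1]>=lo)&(P[:,1]<lo+.02)]
    if len(q): print('doortop',round(lo+.01,2),len(q),q[:,0].min(),q[:,0].max())
print(P[:,1].min(),P[:,1].max())
# tile outer
h=cv2.cvtColor(t['frame'],cv2.COLOR_BGR2HSV)
k=(C[:,2]>.006)&(C[:,2]<.015)&(C[:,0]>.36)&(C[:,0]<.58)&(C[:,1]>.25)&(C[:,1]<.48); r=cv2.minAreaRect(C[k][:,:2].astype(np.float32)); print('tile',k.sum(),r)
E
```

```text
[68.3 22.   2.5 91.6 -1.  66.5 -2.9] [ 0.18050728 -0.62353968  0.23001546] [[0.961, 0.278, -0.001], [0.278, -0.961, 0.002], [-0.0, -0.002, -1.0]] 0.1
-0.12 13 [0.6349 0.6353 0.6357 0.6364]
-0.1 227 [0.6331 0.6342 0.635  0.6358]
-0.08 381 [0.6181 0.6345 0.6366 0.6395]
-0.06 278 [0.6347 0.6386 0.6398 0.6407]
-0.04 296 [0.6341 0.6385 0.6395 0.6404]
-0.02 292 [0.6343 0.6384 0.6395 0.6404]
0.0 297 [0.6343 0.6385 0.6396 0.6405]
0.02 311 [0.6345 0.6384 0.6395 0.6403]
0.04 315 [0.6345 0.6382 0.6395 0.6404]
0.06 334 [0.6342 0.6381 0.6394 0.6403]
0.08 277 [0.6328 0.6343 0.6352 0.6367]
0.1 535 [0.6327 0.6342 0.6357 0.6419]
0.12 206 [0.6462 0.6477 0.6493 0.6511]
roof -0.12 0.6363423863889313 0.8326673088732898
roof -0.1 0.6359529914920632 0.8320474494560615
roof -0.08 0.6354774604944032 0.8307339648102829
roof -0.06 0.6367617128016213 0.8313892143254065
roof -0.04 0.6370080894012458 0.8312935208071764
roof -0.02 0.6362676632391122 0.830268116999666
roof 0.0 0.6361622130268277 0.8294218258978344
roof 0.02 0.6354751809271193 0.8290342854093506
roof 0.04 0.6355363312742299 0.8284107415754001
roof 0
[... 603 characters left out ...]
986
doortop -0.06 66 0.6352936146903407 0.6546156392677923
doortop -0.04 63 0.6352280876322015 0.6568350430787782
doortop -0.02 73 0.6352507269894853 0.6543086005957193
doortop 0.0 72 0.6351848824948024 0.650577939963134
doortop 0.02 75 0.6354751809271193 0.6534365415039497
doortop 0.04 67 0.6352832695387529 0.6550322580614795
doortop 0.06 67 0.6351026261269479 0.658870228946617
doortop 0.08 64 0.635323052849422 0.6519601794887612
doortop 0.1 58 0.6355467434541849 0.6513539087161657
doortop 0.12 5 0.6499540395604614 0.6508010796277222
-0.12179578296514018 0.11644745353457323
tile 2257 ((0.47172221541404724, 0.3650481402873993), (0.21487575769424438, 0.22766229510307312), 0.04889901354908943)
```

Call:
send_rows(
  series=[
    {"x":0,"y":0,"z":0,"rx":0,"ry":0,"rz":-0.0456,"jaw":1},
    {"x":0,"y":0,"z":0,"rx":0,"ry":0,"rz":-0.0456,"jaw":1},
    {"x":0,"y":0,"z":0,"rx":0,"ry":0,"rz":-0.0456,"jaw":1},
    {"x":0,"y":0,"z":0,"rx":0,"ry":0,"rz":-0.0456,"jaw":1},
    {"x":0,"y":0,"z":0,"rx":0,"ry":0,"rz":-0.0456,"jaw":1},
    {"x":0,"y":0,"z":0,"rx":0,"ry":0,"rz":-0.0456,"jaw":1},
    {"x":0,"y":0,"z":0,"rx":0,"ry":0,"rz":-0.0456,"jaw":1},
    {"x":0,"y":0,"z":0,"rx":0,"ry":0,"rz":-0.0456,"jaw":1},
  ],
  force=40,
)

```text
clock: 0.9
tool_pos: [0.1805, -0.6238, 0.2304]
eef_rot: [[0.137, 0.991, -0.0], [0.991, -0.137, 0.002], [0.001, -0.001, -1.0]]
contact_force: [0.7, 0.2, -0.6]
grip_width: 0.0856
grip_force: 0.0
```

Call:
send_rows(
  series=[
    {"x":0,"y":0,"z":0,"rx":0,"ry":0,"rz":-0.0456,"jaw":1},
    {"x":1,"y":0.5,"z":0,"rx":0,"ry":0,"rz":0,"jaw":1},
    {"x":1,"y":0.5,"z":0,"rx":0,"ry":0,"rz":0,"jaw":1},
    {"x":1,"y":0.5,"z":0,"rx":0,"ry":0,"rz":0,"jaw":1},
    {"x":1,"y":0.5,"z":0,"rx":0,"ry":0,"rz":0,"jaw":1},
    {"x":1,"y":0.5,"z":0,"rx":0,"ry":0,"rz":0,"jaw":1},
    {"x":1,"y":0.5,"z":0,"rx":0,"ry":0,"rz":0,"jaw":1},
    {"x":1,"y":0.5,"z":0,"rx":0,"ry":0,"rz":0,"jaw":1},
  ],
)

```text
clock: 1.7
tool_pos: [0.2508, -0.483, 0.2307]
eef_rot: [[-0.0, 1.0, -0.001], [1.0, 0.0, 0.001], [0.001, -0.001, -1.0]]
contact_force: [0.0, 0.1, 0.3]
grip_width: 0.0854
grip_force: 0.0
```

```bash
python3 - <<'E'
from h import *
st=state(); print(np.round(st['q'],1),st['tool_pos'],np.round(st['eef_rot'],3).tolist(),st['clock'])
E
```

```text
[ 70.9  11.4 -14.1 105.6   3.1  63.5  55.6] [ 0.25080105 -0.48303559  0.23066058] [[-0.0, 1.0, -0.001], [1.0, 0.0, 0.001], [0.001, -0.001, -1.0]] 1.7
```

Call:
send_rows(
  series=[
    {"x":1,"y":0.5,"z":0,"rx":0,"ry":0,"rz":0,"jaw":1},
    {"x":1,"y":0.5,"z":0,"rx":0,"ry":0,"rz":0,"jaw":1},
    {"x":1,"y":0.5,"z":0,"rx":0,"ry":0,"rz":0,"jaw":1},
    {"x":1,"y":0.5,"z":0,"rx":0,"ry":0,"rz":0,"jaw":1},
    {"x":1,"y":0.5,"z":0,"rx":0,"ry":0,"rz":0,"jaw":1},
    {"x":1,"y":0.5,"z":0,"rx":0,"ry":0,"rz":0,"jaw":1},
    {"x":1,"y":0.5,"z":0,"rx":0,"ry":0,"rz":0,"jaw":1},
    {"x":1,"y":0.5,"z":0,"rx":0,"ry":0,"rz":0,"jaw":1},
  ],
)

```text
clock: 2.5
tool_pos: [0.3306, -0.3232, 0.2308]
eef_rot: [[-0.0, 1.0, -0.001], [1.0, 0.0, 0.001], [0.001, -0.001, -1.0]]
contact_force: [0.5, -0.3, -0.7]
grip_width: 0.0857
grip_force: 0.0
```

Call:
send_rows(
  series=[
    {"x":1,"y":0.5,"z":0,"rx":0,"ry":0,"rz":0,"jaw":1},
    {"x":1,"y":0.5,"z":0,"rx":0,"ry":0,"rz":0,"jaw":1},
    {"x":1,"y":0.5,"z":0,"rx":0,"ry":0,"rz":0,"jaw":1},
    {"x":1,"y":0.5,"z":0,"rx":0,"ry":0,"rz":0,"jaw":1},
    {"x":1,"y":0.5,"z":0,"rx":0,"ry":0,"rz":0,"jaw":1},
    {"x":1,"y":0.5,"z":0,"rx":0,"ry":0,"rz":0,"jaw":1},
    {"x":1,"y":0.5,"z":0,"rx":0,"ry":0,"rz":0,"jaw":1},
    {"x":1,"y":0.5,"z":0,"rx":0,"ry":0,"rz":0,"jaw":1},
  ],
)

```text
clock: 3.3
tool_pos: [0.4104, -0.1633, 0.2309]
eef_rot: [[-0.0, 1.0, -0.001], [1.0, 0.0, 0.0], [0.0, -0.001, -1.0]]
contact_force: [0.1, -0.3, 0.1]
grip_width: 0.0856
grip_force: 0.0
```

Call:
send_rows(
  series=[
    {"x":1,"y":0.5,"z":0,"rx":0,"ry":0,"rz":0,"jaw":1},
    {"x":1,"y":0.5,"z":0,"rx":0,"ry":0,"rz":0,"jaw":1},
    {"x":1,"y":0.5,"z":0,"rx":0,"ry":0,"rz":0,"jaw":1},
    {"x":1,"y":0.5,"z":0,"rx":0,"ry":0,"rz":0,"jaw":1},
    {"x":1,"y":0.5,"z":0,"rx":0,"ry":0,"rz":0,"jaw":1},
    {"x":1,"y":0.5,"z":0,"rx":0,"ry":0,"rz":0,"jaw":1},
    {"x":1,"y":0.5,"z":0,"rx":0,"ry":0,"rz":0,"jaw":1},
    {"x":1,"y":0.5,"z":0,"rx":0,"ry":0,"rz":0,"jaw":1},
  ],
)

```text
clock: 4.1
tool_pos: [0.4904, -0.0036, 0.2308]
eef_rot: [[-0.0, 1.0, -0.001], [1.0, 0.0, -0.0], [-0.0, -0.001, -1.0]]
contact_force: [0.5, -1.0, 0.5]
grip_width: 0.0852
grip_force: 0.0
```

Call:
send_rows(
  series=[
    {"x":1,"y":0.5,"z":0,"rx":0,"ry":0,"rz":0,"jaw":1},
    {"x":0.2,"y":0.05,"z":0.3,"rx":0,"ry":0,"rz":0,"jaw":1},
    {"x":0,"y":0,"z":1,"rx":0,"ry":0,"rz":0,"jaw":1},
    {"x":0,"y":0,"z":1,"rx":0,"ry":0,"rz":0,"jaw":1},
    {"x":0,"y":0,"z":1,"rx":0,"ry":0,"rz":0,"jaw":1},
    {"x":0,"y":0,"z":1,"rx":0,"ry":0,"rz":0,"jaw":1},
    {"x":0,"y":0,"z":1,"rx":0,"ry":0,"rz":0,"jaw":1},
    {"x":0,"y":0,"z":1,"rx":0,"ry":0,"rz":0,"jaw":1},
  ],
)

```text
clock: 4.9
tool_pos: [0.5004, 0.0182, 0.1037]
eef_rot: [[0.001, 1.0, -0.002], [1.0, -0.001, -0.001], [-0.001, -0.002, -1.0]]
contact_force: [0.5, -0.1, -0.0]
grip_width: 0.0854
grip_force: 0.0
```

Call:
send_rows(
  series=[
    {"x":0,"y":0,"z":0.1,"rx":0,"ry":0,"rz":0,"jaw":0.4},
    {"x":0,"y":0,"z":0,"rx":0,"ry":0,"rz":0,"jaw":0.2},
    {"x":0,"y":0,"z":0,"rx":0,"ry":0,"rz":0,"jaw":0},
    {"x":0,"y":0,"z":0,"rx":0,"ry":0,"rz":0,"jaw":0},
    {"x":0,"y":0,"z":0,"rx":0,"ry":0,"rz":0,"jaw":0},
    {"x":0,"y":0,"z":0,"rx":0,"ry":0,"rz":0,"jaw":0},
    {"x":0,"y":0,"z":0,"rx":0,"ry":0,"rz":0,"jaw":0},
    {"x":0,"y":0,"z":0,"rx":0,"ry":0,"rz":0,"jaw":0},
  ],
)

```text
clock: 5.7
tool_pos: [0.5026, 0.0198, 0.1045]
eef_rot: [[-0.0, 1.0, 0.002], [1.0, 0.0, -0.0], [-0.0, 0.002, -1.0]]
contact_force: [-1.1, -0.4, 5.6]
grip_width: 0.0323
grip_force: 39.3
```

Call:
send_rows(
  series=[
    {"x":0,"y":0,"z":0,"rx":0,"ry":0,"rz":0,"jaw":0},
    {"x":0,"y":0,"z":-0.1,"rx":0,"ry":0,"rz":0,"jaw":0},
    {"x":0,"y":0,"z":-0.2,"rx":0,"ry":0,"rz":0,"jaw":0},
    {"x":0,"y":0,"z":-0.2,"rx":0,"ry":0,"rz":0,"jaw":0},
    {"x":0,"y":0,"z":-0.2,"rx":0,"ry":0,"rz":0,"jaw":0},
    {"x":0,"y":0,"z":-0.3,"rx":0,"ry":0,"rz":0,"jaw":0},
  ],
)

```text
clock: 6.3
tool_pos: [0.501, 0.0197, 0.1232]
eef_rot: [[-0.0, 1.0, -0.001], [1.0, 0.0, 0.0], [0.0, -0.001, -1.0]]
contact_force: [-0.7, -0.3, -2.3]
grip_width: 0.0323
grip_force: 39.8
```

```bash
python3 - <<'E'
from h import *
st=state(); print(st['tool_pos'],st['grip_width'],st['grip_force'],st['contact_force'],st['moment'])
s=snap('side','side1'); cv2.imwrite('pics/side1c.png',cv2.resize(s['frame'][150:330,220:420],None,fx=3,fy=3))
E
```

```text
[0.50101359 0.01972378 0.12323684] 0.03229646986454064 39.8269289592281 [-0.68858127 -0.28516805 -2.29276187] [-0.02208243 -0.01840411 -0.01550164]
```

View pics/side1c.png

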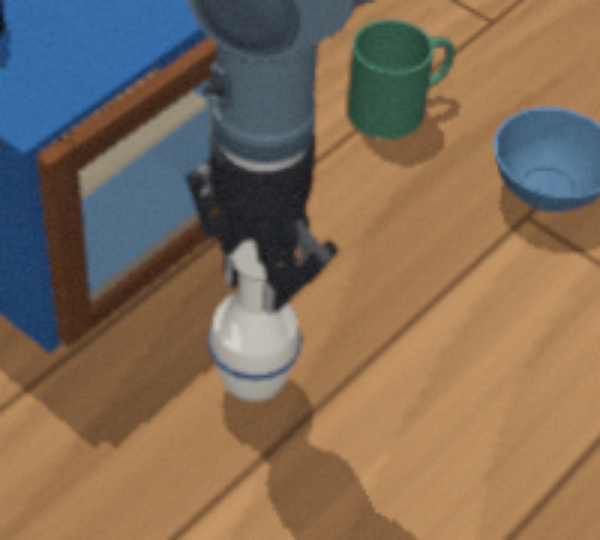

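The crop shows the vase (about (255,340)) hanging upright, held by its neck and clear of the counter.

Call:
send_rows(
  series=[
    {"x":0,"y":0,"z":-0.5,"rx":0,"ry":0,"rz":0,"jaw":0},
    {"x":0,"y":0,"z":-0.8,"rx":0,"ry":0,"rz":0,"jaw":0},
    {"x":0,"y":0,"z":-0.5,"rx":0,"ry":0,"rz":0,"jaw":0},
    {"x":0.3,"y":0,"z":0,"rx":0,"ry":0,"rz":0,"jaw":0},
    {"x":0.6,"y":-0.1,"z":0,"rx":0,"ry":0,"rz":0,"jaw":0},
    {"x":0.8,"y":-0.1,"z":0,"rx":0,"ry":0,"rz":0,"jaw":0},
    {"x":0.8,"y":-0.1,"z":0,"rx":0,"ry":0,"rz":0,"jaw":0},
    {"x":0.8,"y":-0.1,"z":0,"rx":0,"ry":0,"rz":0,"jaw":0},
  ],
)

```text
clock: 7.15
tool_pos: [0.4923, 0.0876, 0.1586]
eef_rot: [[-0.001, 1.0, -0.002], [1.0, 0.001, 0.001], [0.001, -0.002, -1.0]]
contact_force: [0.9, 0.2, -2.6]
grip_width: 0.0326
grip_force: 40.0
```

Call:
send_rows(
  series=[
    {"x":0.8,"y":-0.1,"z":0,"rx":0,"ry":0,"rz":0,"jaw":0},
    {"x":0.8,"y":-0.1,"z":0,"rx":0,"ry":0,"rz":0,"jaw":0},
    {"x":0.8,"y":-0.1,"z":0,"rx":0,"ry":0,"rz":0,"jaw":0},
    {"x":0.8,"y":-0.1,"z":0,"rx":0,"ry":0,"rz":0,"jaw":0},
    {"x":0.8,"y":-0.1,"z":0,"rx":0,"ry":0,"rz":0,"jaw":0},
    {"x":0.8,"y":-0.1,"z":0,"rx":0,"ry":0,"rz":0,"jaw":0},
    {"x":0.8,"y":-0.1,"z":0,"rx":0,"ry":0,"rz":0,"jaw":0},
    {"x":0.8,"y":-0.1,"z":0,"rx":0,"ry":0,"rz":0,"jaw":0},
  ],
)

```text
clock: 7.95
tool_pos: [0.4759, 0.2154, 0.1586]
eef_rot: [[-0.002, 1.0, -0.002], [1.0, 0.002, 0.0], [0.0, -0.002, -1.0]]
contact_force: [0.9, 0.6, -2.5]
grip_width: 0.0322
grip_force: 40.0
```

Call:
send_rows(
  series=[
    {"x":0.8,"y":-0.1,"z":0,"rx":0,"ry":0,"rz":0,"jaw":0},
    {"x":0.8,"y":-0.1,"z":0,"rx":0,"ry":0,"rz":0,"jaw":0},
    {"x":0.8,"y":-0.1,"z":0,"rx":0,"ry":0,"rz":0,"jaw":0},
    {"x":0.8,"y":-0.1,"z":0,"rx":0,"ry":0,"rz":0,"jaw":0},
    {"x":0.8,"y":0,"z":0,"rx":0,"ry":0,"rz":0,"jaw":0},
    {"x":0.8,"y":0,"z":0,"rx":0,"ry":0,"rz":0,"jaw":0},
    {"x":0.4,"y":0,"z":0,"rx":0,"ry":0,"rz":0,"jaw":0},
    {"x":0.2,"y":0,"z":0,"rx":0,"ry":0,"rz":0,"jaw":0},
  ],
)

```text
clock: 8.75
tool_pos: [0.4681, 0.3233, 0.1589]
eef_rot: [[-0.003, 1.0, -0.001], [1.0, 0.003, 0.0], [0.0, -0.001, -1.0]]
contact_force: [0.5, -0.6, -2.3]
grip_width: 0.0324
grip_force: 40.0
```

Call:
send_rows(
  series=[
    {"x":0.6,"y":0,"z":0,"rx":0,"ry":0,"rz":0,"jaw":0},
    {"x":0.8,"y":0,"z":0.2,"rx":0,"ry":0,"rz":0,"jaw":0},
    {"x":0.6,"y":0,"z":0.4,"rx":0,"ry":0,"rz":0,"jaw":0},
    {"x":0,"y":0,"z":0.5,"rx":0,"ry":0,"rz":0,"jaw":0},
    {"x":0,"y":0,"z":0.4,"rx":0,"ry":0,"rz":0,"jaw":0},
    {"x":0,"y":0,"z":0.2,"rx":0,"ry":0,"rz":0,"jaw":0},
    {"x":0,"y":0,"z":0.2,"rx":0,"ry":0,"rz":0,"jaw":0},
    {"x":0,"y":0,"z":0.1,"rx":0,"ry":0,"rz":0,"jaw":0},
  ],
)

```text
clock: 9.55
tool_pos: [0.4696, 0.3609, 0.1188]
eef_rot: [[0.001, 1.0, -0.0], [1.0, -0.001, -0.001], [-0.001, -0.0, -1.0]]
contact_force: [-0.7, 0.3, -3.4]
grip_width: 0.0323
grip_force: 40.0
```

Call:
send_rows(
  series=[
    {"x":0,"y":0,"z":0.1,"rx":0,"ry":0,"rz":0,"jaw":0},
    {"x":0,"y":0,"z":0,"rx":0,"ry":0,"rz":0,"jaw":0},
  ],
)

```text
clock: 9.75
tool_pos: [0.4696, 0.3615, 0.1173]
eef_rot: [[-0.0, 1.0, 0.0], [1.0, 0.0, -0.0], [-0.0, 0.0, -1.0]]
contact_force: [-0.1, 0.3, -3.3]
grip_width: 0.0325
grip_force: 40.0
```

```bash
python3 - <<'E'
from h import *
st=state(); print(st['tool_pos'],st['grip_width'],st['grip_force'],st['contact_force'],st['moment'])
s=snap('side','side2'); cv2.imwrite('pics/side2c.png',cv2.resize(s['frame'][250:420,120:300],None,fx=3,fy=3))
E
```

```text
[0.46955329 0.36154879 0.11728136] 0.032486133396597186 39.956568244379014 [-0.12361199  0.25873153 -3.29784831] [-0.02469646 -0.0340273  -0.02190979]
```

View pics/side2c.png

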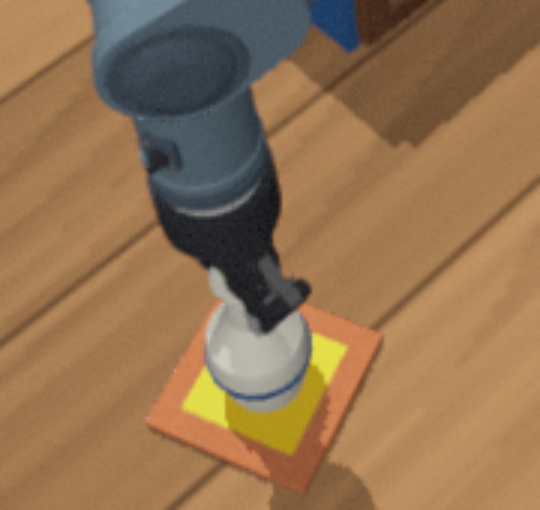

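The vase (crop (258,355)) is over the yellow centre of the tile, about 2–3 mm above it. I'll lower it gently until it touches.

Call:
send_rows(
  series=[
    {"x":0,"y":0,"z":0.07,"rx":0,"ry":0,"rz":0,"jaw":0},
    {"x":0,"y":0,"z":0.05,"rx":0,"ry":0,"rz":0,"jaw":0},
    {"x":0,"y":0,"z":0,"rx":0,"ry":0,"rz":0,"jaw":0},
  ],
)

```text
clock: 10.1
tool_pos: [0.4694, 0.3617, 0.1148]
eef_rot: [[-0.0, 1.0, -0.0], [1.0, 0.0, -0.0], [-0.0, -0.0, -1.0]]
contact_force: [-0.1, -0.4, -2.0]
grip_width: 0.0323
grip_force: 40.0
```

Call:
send_rows(
  series=[
    {"x":0,"y":0,"z":0.04,"rx":0,"ry":0,"rz":0,"jaw":0},
    {"x":0,"y":0,"z":0.03,"rx":0,"ry":0,"rz":0,"jaw":0},
    {"x":0,"y":0,"z":0,"rx":0,"ry":0,"rz":0,"jaw":0},
  ],
)

```text
clock: 10.4
tool_pos: [0.4698, 0.3627, 0.1148]
eef_rot: [[-0.001, 1.0, 0.001], [1.0, 0.001, 0.001], [0.001, 0.001, -1.0]]
contact_force: [-1.7, -0.8, 4.4]
grip_width: 0.0325
grip_force: 40.0
```

Call:
send_rows(
  series=[
    {"x":0,"y":0,"z":0,"rx":0,"ry":0,"rz":0,"jaw":0.42},
    {"x":0,"y":0,"z":0,"rx":0,"ry":0,"rz":0,"jaw":0.5},
    {"x":0,"y":0,"z":0,"rx":0,"ry":0,"rz":0,"jaw":0.7},
    {"x":0,"y":0,"z":0,"rx":0,"ry":0,"rz":0,"jaw":1},
    {"x":0,"y":0,"z":0,"rx":0,"ry":0,"rz":0,"jaw":1},
    {"x":0,"y":0,"z":0,"rx":0,"ry":0,"rz":0,"jaw":1},
    {"x":0,"y":0,"z":0,"rx":0,"ry":0,"rz":0,"jaw":1},
  ],
)

```text
clock: 11.1
tool_pos: [0.4694, 0.3617, 0.1134]
eef_rot: [[-0.0, 1.0, -0.0], [1.0, 0.0, -0.0], [-0.0, -0.0, -1.0]]
contact_force: [-0.2, 0.0, 0.6]
grip_width: 0.0855
grip_force: 0.0
```

Call:
send_rows(
  series=[
    {"x":0,"y":0,"z":-0.5,"rx":0,"ry":0,"rz":0,"jaw":1},
    {"x":0,"y":0,"z":-1,"rx":0,"ry":0,"rz":0,"jaw":1},
    {"x":0,"y":0,"z":-1,"rx":0,"ry":0,"rz":0,"jaw":1},
    {"x":0,"y":0,"z":-1,"rx":0,"ry":0,"rz":0,"jaw":1},
    {"x":0,"y":0,"z":-1,"rx":0,"ry":0,"rz":0,"jaw":1},
    {"x":0,"y":0,"z":-1,"rx":0,"ry":0,"rz":0,"jaw":1},
    {"x":0,"y":0,"z":-1,"rx":0,"ry":0,"rz":0,"jaw":1},
    {"x":0,"y":0,"z":-1,"rx":0,"ry":0,"rz":0,"jaw":1},
  ],
)

```text
clock: 11.9
tool_pos: [0.4693, 0.3619, 0.2652]
eef_rot: [[-0.001, 1.0, 0.001], [1.0, 0.001, 0.0], [0.0, 0.001, -1.0]]
contact_force: [0.1, -0.5, -0.6]
grip_width: 0.0854
grip_force: 0.0
```

Call:
send_rows(
  series=[
    {"x":-1,"y":0.3,"z":-0.8,"rx":0,"ry":0,"rz":0,"jaw":1},
    {"x":-1,"y":0.3,"z":-0.8,"rx":0,"ry":0,"rz":0,"jaw":1},
    {"x":-1,"y":0.3,"z":0,"rx":0,"ry":0,"rz":0,"jaw":1},
    {"x":-1,"y":0.3,"z":0,"rx":0,"ry":0,"rz":0,"jaw":1},
    {"x":-1,"y":0.3,"z":0,"rx":0,"ry":0,"rz":0,"jaw":1},
    {"x":-1,"y":0.3,"z":0,"rx":0,"ry":0,"rz":0,"jaw":1},
    {"x":-1,"y":0.3,"z":0,"rx":0,"ry":0,"rz":0,"jaw":1},
    {"x":-1,"y":0.3,"z":0,"rx":0,"ry":0,"rz":0,"jaw":1},
  ],
)

```text
clock: 12.7
tool_pos: [0.5175, 0.2012, 0.2964]
eef_rot: [[-0.001, 1.0, 0.001], [1.0, 0.001, 0.0], [0.0, 0.001, -1.0]]
contact_force: [0.8, -0.9, 1.0]
grip_width: 0.0853
grip_force: 0.0
```

Call:
send_rows(
  series=[
    {"x":-1,"y":0.3,"z":0,"rx":0,"ry":0,"rz":0,"jaw":1},
    {"x":-1,"y":0.3,"z":0,"rx":0,"ry":0,"rz":0,"jaw":1},
    {"x":-1,"y":0.3,"z":0,"rx":0,"ry":0,"rz":0,"jaw":1},
    {"x":-1,"y":0.3,"z":0,"rx":0,"ry":0,"rz":0,"jaw":1},
    {"x":-1,"y":0.3,"z":0,"rx":0,"ry":0,"rz":0,"jaw":1},
    {"x":-1,"y":0.3,"z":0,"rx":0,"ry":0,"rz":0,"jaw":1},
    {"x":-1,"y":0.3,"z":0,"rx":0,"ry":0,"rz":0,"jaw":1},
    {"x":-1,"y":0.3,"z":0,"rx":0,"ry":0,"rz":0,"jaw":1},
  ],
)

```text
clock: 13.5
tool_pos: [0.5657, 0.0413, 0.2964]
eef_rot: [[-0.001, 1.0, 0.001], [1.0, 0.001, -0.0], [-0.0, 0.001, -1.0]]
contact_force: [1.0, 0.3, -0.2]
grip_width: 0.0853
grip_force: 0.0
```

Call:
send_rows(
  series=[
    {"x":-1,"y":0.3,"z":0,"rx":0,"ry":0,"rz":0,"jaw":1},
    {"x":-1,"y":0.3,"z":0,"rx":0,"ry":0,"rz":0,"jaw":1},
    {"x":-1,"y":0.3,"z":0,"rx":0,"ry":0,"rz":0,"jaw":1},
    {"x":-1,"y":0.3,"z":0,"rx":0,"ry":0,"rz":0,"jaw":1},
    {"x":-1,"y":0.3,"z":0,"rx":0,"ry":0,"rz":0,"jaw":1},
    {"x":-1,"y":0.1,"z":0,"rx":0,"ry":0,"rz":0,"jaw":1},
    {"x":0,"y":0,"z":0,"rx":0,"ry":0,"rz":-0.045,"jaw":1},
    {"x":0,"y":0,"z":0,"rx":0,"ry":0,"rz":-0.045,"jaw":1},
  ],
)

```text
clock: 14.3
tool_pos: [0.5976, -0.0793, 0.2961]
eef_rot: [[-0.283, 0.959, 0.0], [0.959, 0.283, -0.0], [-0.0, 0.0, -1.0]]
contact_force: [0.6, 0.4, -0.1]
grip_width: 0.0853
grip_force: 0.0
```

Call:
send_rows(
  series=[
    {"x":0,"y":0,"z":0,"rx":0,"ry":0,"rz":-0.045,"jaw":1},
    {"x":0,"y":0,"z":0,"rx":0,"ry":0,"rz":-0.045,"jaw":1},
    {"x":0,"y":0,"z":0,"rx":0,"ry":0,"rz":-0.045,"jaw":1},
    {"x":0,"y":0,"z":0,"rx":0,"ry":0,"rz":-0.045,"jaw":1},
    {"x":0,"y":0,"z":0,"rx":0,"ry":0,"rz":-0.045,"jaw":1},
    {"x":0,"y":0,"z":0,"rx":0,"ry":0,"rz":-0.045,"jaw":1},
    {"x":0,"y":0,"z":0,"rx":0,"ry":0,"rz":-0.045,"jaw":1},
    {"x":0,"y":0,"z":0,"rx":0,"ry":0,"rz":-0.045,"jaw":1},
  ],
)

```text
clock: 15.1
tool_pos: [0.5976, -0.0779, 0.2964]
eef_rot: [[-0.989, 0.15, 0.001], [0.15, 0.989, -0.0], [-0.001, -0.0, -1.0]]
contact_force: [-0.4, 0.3, 0.1]
grip_width: 0.0852
grip_force: 0.0
```

```bash
python3 - <<'E'
from h import *
st=state(); print(np.round(st['q'],1),st['tool_pos'],np.round(st['eef_rot'],3).tolist(),st['contact_force'])
s=snap('side','side3'); a=s['frame']; cv2.imwrite('pics/side3c.png',a)
E
```

```text
[ 44.6  21.6 -51.8  92.   17.4  74.9  71.6] [ 0.59761582 -0.07792156  0.29635705] [[-0.989, 0.15, 0.001], [0.15, 0.989, -0.0], [-0.001, -0.0, -1.0]] [-0.4313437   0.25042734  0.12594992]
```

View pics/side3c.png

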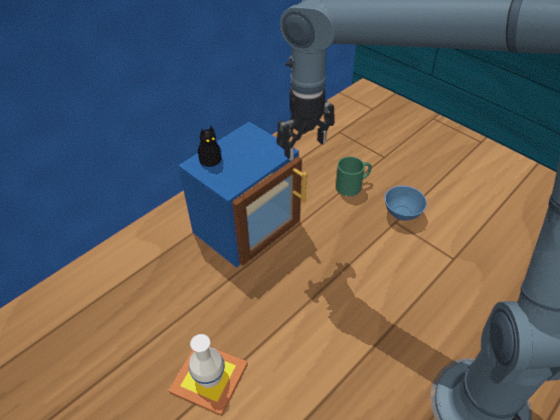

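The side view shows the vase upright on the tile at (207,365), the door still shut, and the gripper above the handle at (303,185). Now I'll grip the handle.

Call:
send_rows(
  series=[
    {"x":0,"y":0,"z":0,"rx":0,"ry":0,"rz":-0.047,"jaw":1},
    {"x":-0.1,"y":-0.15,"z":0.2,"rx":0,"ry":0,"rz":-0.001,"jaw":1},
    {"x":0,"y":0,"z":0.9,"rx":0,"ry":0,"rz":0,"jaw":1},
    {"x":0,"y":0,"z":1,"rx":0,"ry":0,"rz":0,"jaw":1},
    {"x":0,"y":0,"z":1,"rx":0,"ry":0,"rz":0,"jaw":1},
    {"x":0,"y":0,"z":1,"rx":0,"ry":0,"rz":0,"jaw":1},
    {"x":0,"y":0,"z":0.8,"rx":0,"ry":0,"rz":0,"jaw":1},
    {"x":0,"y":0,"z":0.2,"rx":0,"ry":0,"rz":0,"jaw":1},
  ],
  force=80,
)

```text
clock: 15.95
tool_pos: [0.5981, -0.0816, 0.1912]
eef_rot: [[-1.0, 0.008, -0.004], [0.008, 1.0, 0.0], [0.004, 0.0, -1.0]]
contact_force: [-0.1, 0.1, -0.0]
grip_width: 0.0854
grip_force: 0.0
```

Call:
send_rows(
  series=[
    {"x":0,"y":0,"z":0,"rx":0,"ry":0,"rz":0,"jaw":0.4},
    {"x":0,"y":0,"z":0,"rx":0,"ry":0,"rz":0,"jaw":0.2},
    {"x":0,"y":0,"z":0,"rx":0,"ry":0,"rz":0,"jaw":0},
    {"x":0,"y":0,"z":0,"rx":0,"ry":0,"rz":0,"jaw":0},
    {"x":0,"y":0,"z":0,"rx":0,"ry":0,"rz":0,"jaw":0},
    {"x":0,"y":0,"z":0,"rx":0,"ry":0,"rz":0,"jaw":0},
    {"x":0,"y":0,"z":0,"rx":0,"ry":0,"rz":0,"jaw":0},
    {"x":0,"y":0,"z":0,"rx":0,"ry":0,"rz":0,"jaw":0},
  ],
)

```text
clock: 16.75
tool_pos: [0.6, -0.0819, 0.1943]
eef_rot: [[-1.0, 0.007, 0.001], [0.007, 1.0, -0.001], [-0.001, -0.001, -1.0]]
contact_force: [-1.2, -1.5, 4.6]
grip_width: 0.0093
grip_force: 78.0
```

The bar is held (9.3 mm opening, 78 N grip). I'll start the arc: 0.05 rad per row about the hinge, which sits at tool-frame (-0.035, 0.19).

Call:
send_rows(
  series=[
    {"x":0.24,"y":0.05,"z":0,"rx":0,"ry":0,"rz":0.008,"jaw":0},
    {"x":0.475,"y":0.1,"z":0,"rx":0,"ry":0,"rz":0.016,"jaw":0},
    {"x":0.475,"y":0.1,"z":0,"rx":0,"ry":0,"rz":0.016,"jaw":0},
    {"x":0.475,"y":0.1,"z":0,"rx":0,"ry":0,"rz":0.016,"jaw":0},
  ],
)

```text
clock: 17.15
tool_pos: [0.5672, -0.0726, 0.1943]
eef_rot: [[-0.983, 0.185, 0.002], [0.185, 0.983, -0.001], [-0.002, -0.001, -1.0]]
contact_force: [0.6, -2.4, 5.4]
grip_width: 0.0092
grip_force: 78.4
```

Call:
send_rows(
  series=[
    {"x":0.475,"y":0.1,"z":0,"rx":0,"ry":0,"rz":0.016,"jaw":0},
    {"x":0.475,"y":0.1,"z":0,"rx":0,"ry":0,"rz":0.016,"jaw":0},
    {"x":0.475,"y":0.1,"z":0,"rx":0,"ry":0,"rz":0.016,"jaw":0},
    {"x":0.475,"y":0.1,"z":0,"rx":0,"ry":0,"rz":0.016,"jaw":0},
    {"x":0.475,"y":0.1,"z":0,"rx":0,"ry":0,"rz":0.016,"jaw":0},
    {"x":0.475,"y":0.1,"z":0,"rx":0,"ry":0,"rz":0.016,"jaw":0},
  ],
)

```text
clock: 17.75
tool_pos: [0.5163, -0.044, 0.1942]
eef_rot: [[-0.883, 0.469, 0.001], [0.469, 0.883, -0.001], [-0.002, -0.001, -1.0]]
contact_force: [-0.8, -1.9, 6.8]
grip_width: 0.0091
grip_force: 78.5
```

```bash
python3 - <<'E'
from h import *
st=state(); R=st['eef_rot']; p=st['tool_pos']; print(p,np.degrees(np.arctan2(R[0,1],R[1,1])),st['contact_force'],st['moment'],st['q'][6])
h=np.array([.635,.106]);d=p[:2]-h
print('radius',np.linalg.norm(d),'door',np.degrees(np.arctan2(-d[0],-d[1])-np.arctan2(.035,.19)))
E
```

```text
[ 0.51634432 -0.04395713  0.19422613] 27.940802749749 [-0.81290699 -1.89700784  6.83838374] [-0.4218469   0.09273849 -0.03490032] 50.71714517558848
radius 0.1912232002972566 door 27.91582433573448
```

Call:
send_rows(
  series=[
    {"x":0.475,"y":0.1,"z":0,"rx":0,"ry":0,"rz":0.016,"jaw":0},
    {"x":0.475,"y":0.1,"z":0,"rx":0,"ry":0,"rz":0.016,"jaw":0},
    {"x":0.475,"y":0.1,"z":0,"rx":0,"ry":0,"rz":0.016,"jaw":0},
    {"x":0.475,"y":0.1,"z":0,"rx":0,"ry":0,"rz":0.016,"jaw":0},
    {"x":0.475,"y":0.1,"z":0,"rx":0,"ry":0,"rz":0.016,"jaw":0},
    {"x":0.475,"y":0.1,"z":0,"rx":0,"ry":0,"rz":0.016,"jaw":0},
    {"x":0.475,"y":0.1,"z":0,"rx":0,"ry":0,"rz":0.016,"jaw":0},
    {"x":0.475,"y":0.1,"z":0,"rx":0,"ry":0,"rz":0.016,"jaw":0},
  ],
)

```text
clock: 18.55
tool_pos: [0.4661, 0.0153, 0.1942]
eef_rot: [[-0.63, 0.777, 0.0], [0.777, 0.63, -0.001], [-0.001, -0.001, -1.0]]
contact_force: [-1.4, -1.9, 6.7]
grip_width: 0.0089
grip_force: 78.7
```

```bash
cat > d.py <<'E'
from h import *
st=state(); R=st['eef_rot']; p=st['tool_pos']; print(p,np.degrees(np.arctan2(R[0,1],R[1,1])),st['contact_force'],st['moment'],st['q'][6],st['grip_width'])
h=np.array([.635,.106]);d=p[:2]-h
print('radius',np.linalg.norm(d),'door',np.degrees(np.arctan2(-d[0],-d[1])-np.arctan2(.035,.19)))
E
python3 d.py
```

```text
[0.4661235  0.01529852 0.19419191] 50.97046299893079 [-1.40619433 -1.86173067  6.71682718] [-0.40039656  0.29758302 -0.04425988] 25.551768610826453 0.00887263479465808
radius 0.19169253866544966 door 51.32282792681028
```

Call:
send_rows(
  series=[
    {"x":0.475,"y":0.1,"z":0,"rx":0,"ry":0,"rz":0.016,"jaw":0},
    {"x":0.475,"y":0.1,"z":0,"rx":0,"ry":0,"rz":0.016,"jaw":0},
    {"x":0.475,"y":0.1,"z":0,"rx":0,"ry":0,"rz":0.016,"jaw":0},
    {"x":0.475,"y":0.1,"z":0,"rx":0,"ry":0,"rz":0.016,"jaw":0},
    {"x":0.475,"y":0.1,"z":0,"rx":0,"ry":0,"rz":0.016,"jaw":0},
    {"x":0.475,"y":0.1,"z":0,"rx":0,"ry":0,"rz":0.016,"jaw":0},
    {"x":0.475,"y":0.1,"z":0,"rx":0,"ry":0,"rz":0.016,"jaw":0},
    {"x":0.475,"y":0.1,"z":0,"rx":0,"ry":0,"rz":0.016,"jaw":0},
  ],
)

```text
clock: 19.35
tool_pos: [0.4432, 0.0897, 0.1942]
eef_rot: [[-0.276, 0.961, 0.0], [0.961, 0.276, -0.0], [-0.001, 0.0, -1.0]]
contact_force: [-1.3, -1.8, 7.1]
grip_width: 0.0088
grip_force: 78.7
```

Call:
send_rows(
  series=[
    {"x":0.475,"y":0.1,"z":0,"rx":0,"ry":0,"rz":0.016,"jaw":0},
    {"x":0.475,"y":0.1,"z":0,"rx":0,"ry":0,"rz":0.016,"jaw":0},
    {"x":0.475,"y":0.1,"z":0,"rx":0,"ry":0,"rz":0.016,"jaw":0},
    {"x":0.475,"y":0.1,"z":0,"rx":0,"ry":0,"rz":0.016,"jaw":0},
    {"x":0.475,"y":0.1,"z":0,"rx":0,"ry":0,"rz":0.016,"jaw":0},
    {"x":0.24,"y":0.05,"z":0,"rx":0,"ry":0,"rz":0.008,"jaw":0},
    {"x":0,"y":0,"z":0,"rx":0,"ry":0,"rz":0,"jaw":0},
  ],
)

```text
clock: 20.05
tool_pos: [0.4457, 0.1442, 0.1942]
eef_rot: [[-0.007, 1.0, 0.001], [1.0, 0.007, 0.002], [0.002, 0.001, -1.0]]
contact_force: [-0.3, 0.3, 6.0]
grip_width: 0.0088
grip_force: 78.6
```

```bash
python3 d.py
```

```text
[0.44569903 0.14415088 0.19418521] 89.61117913983566 [-0.27201178  0.27559572  6.01232984] [0.0221728  0.0673134  0.00312123] -29.554590292188227 0.008848471397312712
radius 0.19310708654613884 door 90.95703107795205
```

The door is at about 90°. I'll release the handle, lift clear and check.

Call:
send_rows(
  series=[
    {"x":0,"y":0,"z":0,"rx":0,"ry":0,"rz":0,"jaw":0.4},
    {"x":0,"y":0,"z":0,"rx":0,"ry":0,"rz":0,"jaw":0.7},
    {"x":0,"y":0,"z":0,"rx":0,"ry":0,"rz":0,"jaw":0.7},
    {"x":0,"y":0,"z":0,"rx":0,"ry":0,"rz":0,"jaw":0.7},
    {"x":0,"y":0,"z":-0.3,"rx":0,"ry":0,"rz":0,"jaw":0.7},
    {"x":0,"y":0,"z":-0.8,"rx":0,"ry":0,"rz":0,"jaw":0.7},
    {"x":0,"y":0,"z":-1,"rx":0,"ry":0,"rz":0,"jaw":0.7},
    {"x":0,"y":0,"z":-1,"rx":0,"ry":0,"rz":0,"jaw":0.7},
  ],
)

```text
clock: 20.85
tool_pos: [0.4453, 0.1424, 0.2563]
eef_rot: [[-0.007, 1.0, -0.0], [1.0, 0.007, 0.0], [0.0, -0.0, -1.0]]
contact_force: [0.2, 0.3, 0.1]
grip_width: 0.0599
grip_force: 0.0
```

Call:
send_rows(
  series=[
    {"x":0,"y":0,"z":-1,"rx":0,"ry":0,"rz":0,"jaw":0.7},
    {"x":0,"y":0,"z":-1,"rx":0,"ry":0,"rz":0,"jaw":0.7},
    {"x":0,"y":0,"z":-1,"rx":0,"ry":0,"rz":0,"jaw":0.7},
    {"x":0,"y":0,"z":-0.5,"rx":0,"ry":0,"rz":0,"jaw":0.7},
    {"x":-1,"y":0,"z":0,"rx":0,"ry":0,"rz":0,"jaw":0.7},
    {"x":-1,"y":0,"z":0,"rx":0,"ry":0,"rz":0,"jaw":0.7},
    {"x":-1,"y":0,"z":0,"rx":0,"ry":0,"rz":0,"jaw":0.7},
    {"x":-1,"y":0,"z":0,"rx":0,"ry":0,"rz":0,"jaw":0.7},
  ],
)

```text
clock: 21.65
tool_pos: [0.4457, 0.0616, 0.3252]
eef_rot: [[-0.007, 1.0, -0.0], [1.0, 0.007, -0.0], [-0.0, -0.0, -1.0]]
contact_force: [0.2, 0.3, -0.0]
grip_width: 0.0599
grip_force: 0.0
```

Call:
send_rows(
  series=[
    {"x":-1,"y":0,"z":0,"rx":0,"ry":0,"rz":0,"jaw":0.7},
    {"x":-1,"y":0,"z":0,"rx":0,"ry":0,"rz":0,"jaw":0.7},
    {"x":-1,"y":0,"z":0,"rx":0,"ry":0,"rz":0,"jaw":0.7},
    {"x":-1,"y":0,"z":0,"rx":0,"ry":0,"rz":0,"jaw":0.7},
    {"x":-0.5,"y":0,"z":0,"rx":0,"ry":0,"rz":0,"jaw":0.7},
    {"x":0,"y":0,"z":0,"rx":0,"ry":0,"rz":0,"jaw":0.7},
  ],
)

```text
clock: 22.25
tool_pos: [0.4464, -0.0291, 0.3251]
eef_rot: [[-0.003, 1.0, -0.001], [1.0, 0.003, 0.0], [0.0, -0.001, -1.0]]
contact_force: [0.2, 0.4, 0.1]
grip_width: 0.0596
grip_force: 0.0
```

```bash
python3 - <<'E'
from h import *
s=snap('side','side4'); t=snap('top','top4')
C,uv=cloud(s); k=(C[:,2]>.05)&(C[:,2]<.235)&(C[:,0]>.40)&(C[:,0]<.63)&(C[:,1]>.05)&(C[:,1]<.2); P=C[k]
print(len(P)); print(np.degrees(np.arctan2(*np.polyfit(P[:,0],P[:,1],1)[:1],1.)), P.min(0),P.max(0))
k=(C[:,2]>.12)&(C[:,2]<.2)&(C[:,0]>.4)&(C[:,0]<.54)&(C[:,1]>.3)&(C[:,1]<.42); print('vase',C[k].mean(0),C[k].max(0),state()['contact_force'],state()['clock'])
cv2.imwrite('pics/f.png',np.vstack([s['frame'][100:420],t['frame'][60:340]]))
E
```

```text
3320
-1.8394651700906608 [0.41180821 0.08960132 0.05010958] [0.62981267 0.14961985 0.23499899]
vase [0.46423058 0.36233104 0.15344991] [0.48673784 0.38001518 0.16385205] [ 0.55934498 -0.46808714 -0.04526504] 22.35
```

View pics/f.png

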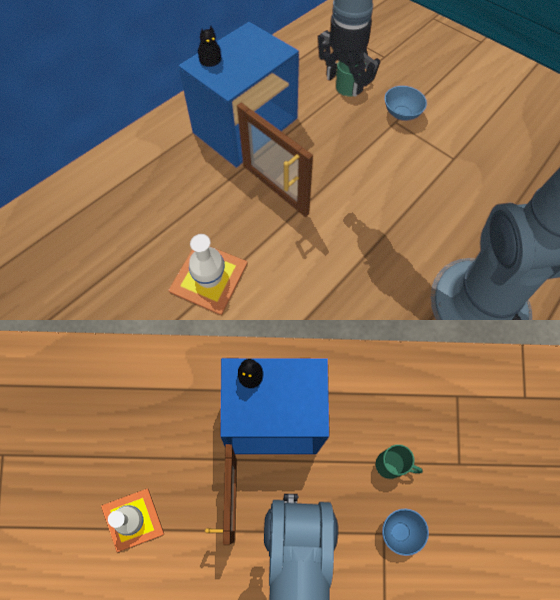

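The door stands open at about 90° (top view, edge at (229,495)). The vase is upright on the tile at (127,520), the bowl, mug and cat are where they were, and the gripper is clear of everything.

```bash
python3 -c "
from rig import hand_in; print(hand_in())"
```

```text
the job is handed in; nothing more can be done
None
```

I set the vase upright on the tile with the door still shut, then swung the door open by its handle to about 90° and left it there; the bowl, mug and cat are unmoved, and I handed the job in at about 22 s.

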